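Reload the spring-loaded tumbler dispenser from the draining rack

TASK

Reload the tumbler dispenser: take the two stacking tumblers off the sloping draining rack and put them, mouth down, onto the pile in the dispenser, pressing each one straight down until the sprung fingers in the collar snap over its rim and keep it down. Press no deeper than that needs: the platform must not be driven onto its bottom stop. Leave the handled mug, the beaker and everything else on the table as they stand.

Things in the scene. Friction and masses are not known exactly. Their poses are not given: they have to be found in the camera images.
- tumbler_a: loose white stacking tumbler, mouth down on any of the rack's four places, leaning 25 deg with the plate. 84 mm high, 90 g +/-30 %. Mouth-down, upwards: flanged rim 82 mm across, 5 mm thick; conical skirt 72 to 57 mm across; straight foot 48 mm across, 24 mm long (60 to 84 mm up): grip there. Origin: centre of the mouth plane; z towards the foot
- tumbler_b: the second, identical tumbler on the rack (same shape, origin and axes as tumbler_a). Tumblers nest: the foot of the one below enters the mouth, with about 2 mm of play all round at the end, and stops on an inner shoulder 57 mm deep, so each nested tumbler stands 27 mm above the one under it
- rack: fixed drainer: steel plate 150 x 430 mm sloping 25 deg, low edge on its own -x side. Origin on the table under the plate's centre, y along the row. Four places at x = 0, y = -150, -50, 50, 150 mm, 78 mm up; on each a wire dome 49 mm tall, square to the plate, 57 mm wide (44 at its top), stands inside the vessel: draw it off 50 mm along its leaning axis. Mug and beaker fill two places
- dispenser: fixed steel tumbler dispenser. Origin: centre of its underside on the table, z up. Base plate 160 x 190 mm; eight upright rods cage an 87 mm wide shaft in which the pile sinks; on top a collar 120 mm outside, 100 mm inside, upper edge 159 mm up. Two spring columns beside the cage (y = +/-74 mm, 147 mm tall)
- catch (a point): on the dispenser's axis 135 mm up, level with the tips of four sprung leaf fingers in the collar, leaning inwards, 73 mm between opposite tips. A rim pressed in spreads them; pressing peaks at 12 to 15 N, platform included. With the mouth plane 9 to 10 mm below this level they snap in over the flange and then hold the tumbler with its mouth plane 5 mm below this level
- platform (a joint): how far the spring platform under the pile has sunk (m): 0 at the start, with two tumblers on it; 0.027 more for each tumbler pressed in (0.054 when done), bottom stop at 0.074. Net upward push on the pile about 3.5 N, nearly the same at all levels since the spring (33 N/m) balances the tumblers' weight
- pile_top: upper of the two tumblers already in the dispenser, same shape, origin and axes as tumbler_a, mouth down, held under the sprung fingers at the start; its foot ends 79 mm above point catch
- mug: straight white mug with a handle (80 mm across, 92 mm high), mouth down on one place of the rack: leave it. Origin at the centre of its mouth plane, z towards its foot
- beaker: short straight white beaker without handle, 73 mm across, 64 mm high, mouth down on one place of the rack: leave it. Origin as the mug's
- bird: red bird ornament 66 mm across, 88 mm high, standing near the robot between rack and dispenser: leave it. Origin under its centre
- bowl: pale stoneware bowl 110 mm across, 50 mm high, standing between rack and dispenser on the far side: leave it. Origin under its centre
- sugar_jar: glass sugar jar with steel cap, 80 mm across, 115 mm high, beyond the dispenser: leave it. Origin under its centre
- tea_tin: tin 76 mm across, 100 mm high, nearer than the dispenser and to its right: leave it. Origin under its centre
- ribbon_reel: green reel 68 mm across, 34 mm high, beyond the rack on the left: leave it. Origin under its centre
Things that resemble listed ones, but are neither listed nor needed, are in the scene too. Leave any black or orange look-alike of the pile_top alone.

How it is judged (in metres and radians):
At the end, for the whole second after the job is handed in: Both tumblers mouth down in the dispenser under the sprung fingers (mouths at most 3 mm above the finger tips), within 8 mm of its axis, upright within 0.15 rad; the old top tumbler within 8 mm of the axis; platform sunk at least 46 mm; all at rest (z of each of tumbler_a, tumbler_b in the frame of catch below 0.003 m and horizontal distance between each of tumbler_a, tumbler_b, pile_top and catch below 0.008 m and angle between each of tumbler_a, tumbler_b's own z axis and vertical below 0.15 rad and value of joint platform above 0.046 m and linear speed of each of tumbler_a, tumbler_b below 0.02 m/s); the robot touches nothing.
It fails at once if the platform is driven onto its bottom stop (sunk more than 72 mm) (value of joint platform above 0.072 m).
It fails at once if the mug or the beaker is shifted by more than 20 mm (distance of any of mug, beaker from where it was at the start of the episode above 0.02 m).
It fails at once if another thing on the table is shifted by more than 20 mm (distance of any of bird, bowl, sugar_jar, tea_tin, ribbon_reel from where it was at the start of the episode above 0.02 m).
It also fails if it takes over 72 s, if anything falls off the work surface, if the arm or the gripper's body presses on something with over 40 N, if the wrist force passes 120 N, or if a joint passes its speed limit or range.

ROBOT

A 7-joint arm with a two-finger parallel gripper is mounted at the origin on the work surface. World frame = base frame: x ahead of the robot, y to its left, z up, the work surface at z = 0. Lengths are in mm, angles in rad, forces in N, time in s.
With the tool pointing down it reaches from about 400 to 875 mm from the base axis. Payload 4.4 kg.
Tool frame: the origin (TCP) lies at the very end of the fingers, on their centre line; the grasp point (between the pads) lies 19 mm behind it; z points along the fingers, y is the line along which they close (so a half turn about z gives the same grasp; the last joint's range is limited). The gripper opens to 85 mm and grips with 20 to 120 N. Pads are 22 mm wide; open, the fingers measure 114 mm over their backs; the gripper's body (76 mm by 85 mm) begins 54 mm behind the grasp point. The pads swing forward as they close: fully open they stand 13 mm farther back than shut.
Start: joints at [-1.392, 0.628, 0.038, 1.517, -0.027, 0.996, -0.02], TCP at [157.51, 630.641, 231.313] pointing down, gripper open.
Joint ranges: [-3.06, 3.06], [-0.37, 2.12], [-1.25, 1.32], [0.18, 2.47], [-1.1, 4.24], [0.23, 1.98], [-2.94, 2.94]. Speed limits (rad/s): [2.57, 2.57, 3.14, 3.14, 3.14, 3.14, 3.14].

INTERFACE

Orientations are given as [roll, pitch, yaw] about the fixed x, y, z axes, in that order (R = Rz(yaw) Ry(pitch) Rx(roll)).
In Python, from cell import sensors, get_image, camera_params, order gives the robot as it stands.
- The arm moves only by the shell command python3 -m inch 'ROWS' [OPENING]. ROWS is JSON, a list that holds one entry, the list of rows, each a list of 4 numbers: the shift along the tool's x, y, z in cm, then the turn about the tool's z in degrees. A call has 1 to 8 rows; each row is the pose to reach, as a shift and turn from the pose commanded when the call began, along the tool's axes at that moment; what a row does not reach only later rows make up. A row lasts 1/12 s, in which the tool goes at most 41.7 mm and 7.16 degrees, less where a joint would pass 70% of its speed; a pose out of reach is approached as far as the arm can. A call with a gripper value outside its range is refused whole. OPENING is the finger opening in cm, from 0 to 8.54, set as the call begins (- or left out, the last holds). The fingers move at their own pace and stop on an object; the grip force is fixed at half the most. Time passes only in rows, so rows that repeat a pose let the fingers close. It gives the time, the measured TCP pose, the force, the opening and the grip force at its end, in the units of the state.
- sensors.read_state(): the state, without advancing time (a new reading comes with each control period).
- get_image(name): name is "scene" or "top" or "wrist"; returns the picture (480x640x3 uint8, blue, green, red); there is no depth.
- camera_params(name): a dict with "mtx" (3x3 intrinsics, pixels), "D" ([k1, k2, p1, p2, k3] as OpenCV has them; the pictures are not rectified), "rvec" (rotation vector, rad) and "tvec" (3), from world to camera coordinates, as OpenCV has them. Camera axes: x right, y down, z forward; pixel columns grow to the right and rows downward; lengths in mm; the calibration is good to about 2 mm. A picture is of the moment at which its call begins: read the wrist's pose just before it. camera_params takes no time and is no camera call; for the wrist camera it gives the pose at the moment of the call.
- order.finish_job(): hands the job in; it is judged then, once.
The state is a dict: "clock": time; "qpos": joint angles; "qd": joint speeds; "tau": joint torques, N m; "eef_pos": TCP position; "tool_rot": TCP orientation; "force": force on the tool from outside, world axes, zero at the start; "torque": the same for the moment, N m; "width": finger opening in mm; "gripper_force": force on a finger pad.
Only numpy, scipy, OpenCV 4.12 (cv2) and the standard library are available. Lean on these libraries where they do the work, as an engineer would, in place of code of your own. Each camera call takes 0.05 s, during which the arm holds its last target. There are 200 camera calls.

## Working session

There is one attempt and no reset: what is moved stays moved. The work goes in short steps, Python scripts to look and compute and a shell command to move; the robot and the scene stay as the last step left them, time stands still between calls to the robot, and variables do not carry over. Pictures are saved under pics/ and viewed, at most 10 in all, crops included, and the job is handed in when it is done.

```bash
ls; mkdir -p pics; python3 - <<'E'
from cell import sensors,get_image,camera_params
import cv2,numpy as np
print(sensors.read_state())
for n in("scene","top"):
    p=camera_params(n);R=cv2.Rodrigues(np.array(p["rvec"],float))[0];print(n,(-R.T@np.array(p["tvec"]).ravel()).round(),R.round(2).tolist(),np.array(p["mtx"]).round().tolist())
    im=get_image(n);cv2.imwrite(f"pics/{n}0.png",im)
E
```

```text
pics
{'clock': 0.0, 'qpos': array([-1.39181341,  0.62931384,  0.03842776,  1.51838225, -0.02699006,
        0.99629967, -0.0200017 ]), 'qd': array([ 1.61125520e-04,  6.46636756e-04, -6.35762338e-04,  5.41098077e-04,
       -6.99036818e-04,  6.93900272e-05, -1.84349663e-03]), 'tau': array([-1.20550005e-03, -5.63406873e+01,  1.22629579e+00, -1.93439054e+01,
        1.11496914e-02,  1.06156166e-02,  1.52511443e-06]), 'eef_pos': array([157.33877881, 630.02003447, 230.4052033 ]), 'tool_rot': array([-3.13970728e+00,  2.35505526e-05,  2.89682463e+00]), 'force': array([ 0.43684732,  0.5024448 , -0.18897211]), 'torque': array([-0.04812858,  0.00517637, -0.00830709]), 'gripper_force': 0.0, 'width': 85.38008895476946}
scene [1023.  880.  819.] [[-0.87, 0.5, -0.02], [0.3, 0.5, -0.81], [-0.4, -0.71, -0.58]] [[464.0, 0.0, 323.0], [0.0, 464.0, 237.0], [0.0, 0.0, 1.0]]
top [ 402.  -14. 1589.] [[0.02, -1.0, -0.02], [-0.99, -0.02, -0.1], [0.1, 0.02, -0.99]] [[590.0, 0.0, 333.0], [0.0, 590.0, 240.0], [0.0, 0.0, 1.0]]
```

View pics/scene0.png

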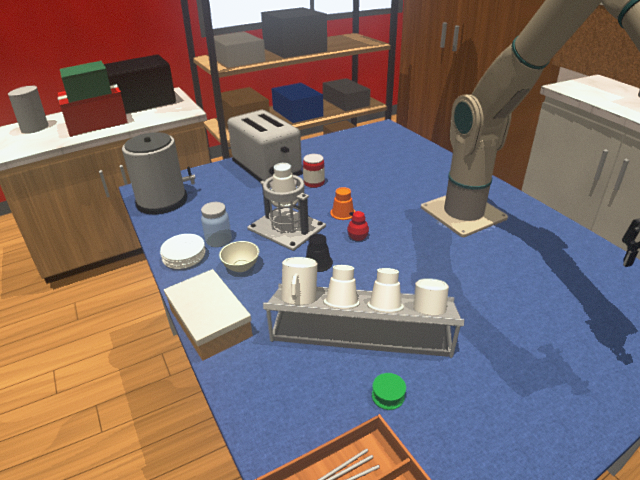

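View pics/top0.png

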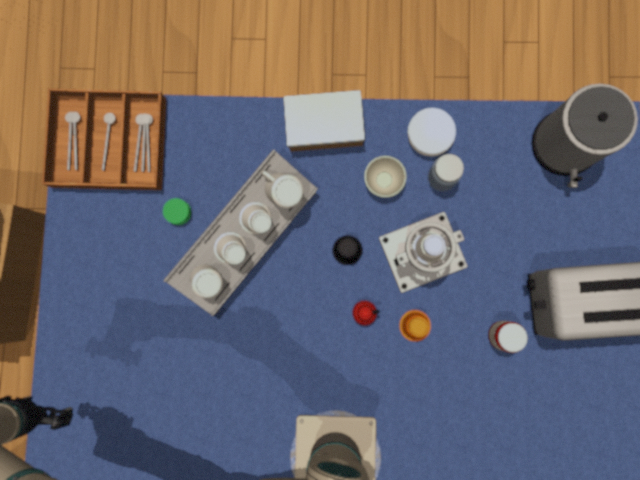

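Scene view: mug at (298,280), tumblers at (342,287) and (387,290), beaker at (431,297), and the dispenser with the pile at (284,190). Top view: beaker (208,284), tumblers (234,252) and (258,221), mug (287,191), dispenser about (428,248).

Possible mix-ups (scene pixels):
- Mug at (298,280): has a handle, so excluded.
- Beaker at (431,297): straight, so excluded.
- Black cup at (318,252) and orange cup at (343,204): look-alikes.
- Pile at (284,178): already in the dispenser.

I choose the two white stepped tumblers in the middle places. Next is a close crop.

```bash
python3 - <<'E'
import cv2,numpy as np
s=cv2.imread("pics/scene0.png");t=cv2.imread("pics/top0.png")
def c(im,x,y,w,h,f): return cv2.resize(im[y:y+h,x:x+w],(400,300),interpolation=cv2.INTER_CUBIC)
a=np.vstack([np.hstack([c(s,260,240,208,156,0),c(t,155,140,200,150,0)]),np.hstack([c(s,235,150,120,90,0),c(t,370,200,120,90,0)])])
cv2.imwrite("pics/crop1.png",a)
E
```

```text
(no output)
```

View pics/crop1.png

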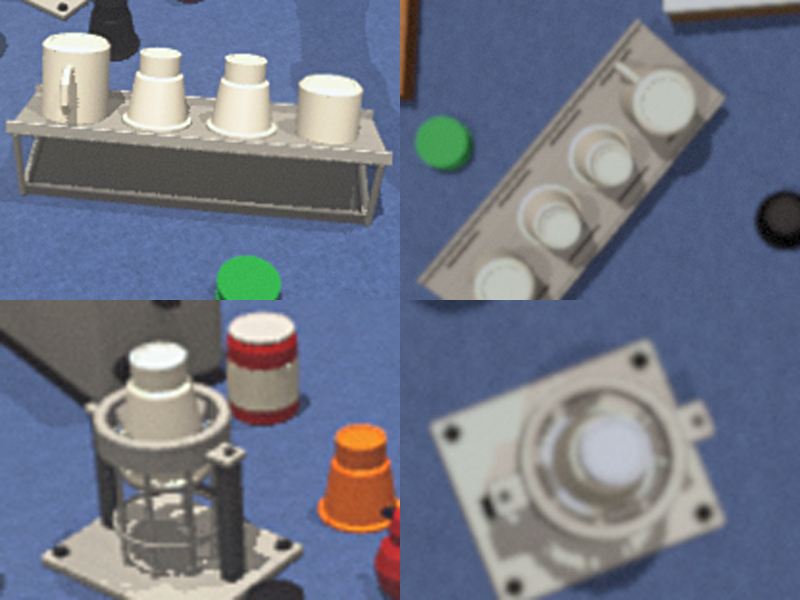

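The crop shows two stepped white tumblers in the middle places. They lean away from the scene camera, towards the lower right of the top view. The foot tops are at about (233.5,253.5) and (259.5,221) in the top view, and the pile's foot top is at (434,245). Next I triangulate them.

```bash
cat > h.py <<'E'
import cv2,numpy as np
from cell import sensors,get_image,camera_params
def ray(p,uv):
    R=cv2.Rodrigues(np.array(p["rvec"],float))[0];t=np.array(p["tvec"],float).ravel()
    n=cv2.undistortPoints(np.array([[uv]],float),np.array(p["mtx"],float),np.array(p["D"],float)).ravel()
    d=R.T@np.array([n[0],n[1],1]);return -R.T@t,d/np.linalg.norm(d)
def onz(p,uv,z):
    o,d=ray(p,uv);return o+d*(z-o[2])/d[2]
def tri(l):
    A=np.zeros((3,3));b=np.zeros(3);rs=[ray(*x) for x in l]
    for o,d in rs: M=np.eye(3)-np.outer(d,d);A+=M;b+=M@o
    x=np.linalg.solve(A,b);return x,[np.linalg.norm(np.cross(x-o,d)) for o,d in rs]
def proj(p,X): return cv2.projectPoints(np.array([X],float),np.array(p["rvec"],float),np.array(p["tvec"],float),np.array(p["mtx"],float),np.array(p["D"],float))[0].ravel()
E
python3 - <<'E'
from h import *
T=camera_params("top");S=camera_params("scene")
t=cv2.imread("pics/top0.png");g=t.min(2)
def disc(c,r,th):
    m=np.zeros(g.shape,np.uint8);cv2.circle(m,c,r,255,-1);m&=((g>th)*255).astype(np.uint8)
    n,l,st,ce=cv2.connectedComponentsWithStats(m);i=1+np.argmax(st[1:,4]);return ce[i],st[i,2:5]
for nm,c,s,z in(("A",(234,254),(343.2,268.6),154),("B",(260,221),(387.4,272.2),154),("P",(434,245),(282.4,167.1),214)):
    print(nm,[(th,disc(c,13,th)[0].round(1),disc(c,13,th)[1]) for th in(200,212,225)])
for nm,a,b,z in(("left",(259.5,221),(343.2,268.6),154),("right",(233.5,253.5),(387.4,272.2),154),("pile",(434,245),(282.4,167.1),214)):
    x,r=tri([(T,a),(S,b)]);print(nm,x.round(1),np.round(r,1),onz(T,a,z).round(1),onz(S,b,z).round(1))
e=[onz(T,u,109.7) for u in((275,150.5),(165,279))];d=e[0]-e[1];print("edge",e,np.linalg.norm(d),np.degrees(np.arctan2(d[1],d[0])))
e=[onz(T,u,46.3) for u in((318,189.5),(214,316))];d=e[0]-e[1];print("low",e,np.linalg.norm(d),np.degrees(np.arctan2(d[1],d[0])))
print("collar",onz(T,(430,248),159))
b=[onz(T,u,4) for u in((370+248/3.333,200+40/3.333),(370+30/3.333,200+127/3.333),(370+325/3.333,200+222/3.333),(370+107/3.333,200+300/3.333))];print(np.round(b,0).tolist(),np.mean(b,0))
E
```

```text
Traceback (most recent call last):
ValueError: attempt to get argmax of an empty sequence
```

```bash
python3 - <<'E'
from h import *
T=camera_params("top");S=camera_params("scene")
t=cv2.imread("pics/top0.png");g=t.min(2)
def disc(c,r):
    m=np.zeros(g.shape,np.uint8);cv2.circle(m,c,r,255,-1);th=cv2.threshold(g[m>0].reshape(-1,1),0,255,cv2.THRESH_OTSU)[0]
    m&=((g>th)*255).astype(np.uint8)
    n,l,st,ce=cv2.connectedComponentsWithStats(m);i=1+np.argmax(st[1:,4]);return th,ce[i].round(1),st[i,2:5]
for nm,c in(("right",(234,254)),("left",(260,221)),("P",(434,245))): print(nm,disc(c,12))
for nm,a,b,z in(("left",(259.5,221),(343.2,268.6),154),("right",(233.5,253.5),(387.4,272.2),154),("pile",(434,245),(282.4,167.1),214)):
    x,r=tri([(T,a),(S,b)]);print(nm,x.round(1),np.round(r,1),onz(T,a,z).round(1),onz(S,b,z).round(1))
for nm,us,z in(("high",((275,150.5),(165,279)),109.7),("low",((318,189.5),(214,316)),46.3)):
    e=[onz(T,u,z) for u in us];d=e[0]-e[1];print(nm,np.round(e).tolist(),np.linalg.norm(d),np.degrees(np.arctan2(d[1],d[0])))
print("collar",onz(T,(430,248),159))
b=[onz(T,(370+u/3.333,200+v/3.333),4) for u,v in((248,40),(30,127),(325,222),(107,300))];print(np.round(b,0).tolist(),np.mean(b,0))
E
```

```text
right (150.0, array([233.4, 253. ]), array([ 23,  22, 368], dtype=int32))
left (165.0, array([260.9, 221.8]), array([ 19,  21, 280], dtype=int32))
P (164.0, array([434.3, 243.9]), array([ 22,  22, 365], dtype=int32))
left [592.6 198.1 152.9] [1.5 1.5] [593.7 197.1 154. ] [592.1 200.1 154. ]
right [512.3 258.4 150.8] [0.2 0.2] [512.2 257.6 154. ] [514.5 261.4 154. ]
pile [ 537.7 -221.3  209.6] [1.3 1.3] [ 538.4 -221.3  214. ] [ 540.2 -212.4  214. ]
high [[782.0, 171.0, 110.0], [448.0, 435.0, 110.0]] 426.2750540458201 -38.26337583552761
low [[696.0, 61.0, 46.0], [357.0, 322.0, 46.0]] 427.61559863147136 -37.56602553874818
collar [ 536.29013313 -219.97559767  159.        ]
[[649.0, -280.0, 4.0], [574.0, -105.0, 4.0], [503.0, -342.0, 4.0], [437.0, -169.0, 4.0]] [ 540.89369321 -224.11092938    4.        ]
```

```bash
python3 -m inch '[[[-2.9,-1.8,-0.5,7],[-5.7,-3.6,-1,14],[-8.6,-5.4,-1.5,21],[-11.4,-7.2,-2,28],[-14.3,-9,-2.5,35],[-17,-10.8,-3,42],[-20,-12.6,-3.5,49],[-22.8,-14.4,-3.5,56]]]'
cat >> h.py <<'E'
def go(x,y,z,yaw):
    s=sensors.read_state();R=cv2.Rodrigues(np.zeros(3))[0]
    from scipy.spatial.transform import Rotation as Ro
    R=Ro.from_euler("xyz",s["tool_rot"]).as_matrix();d=R.T@(np.array([x,y,z])-s["eef_pos"])
    yw=np.degrees(s["tool_rot"][2]);print("at",s["eef_pos"].round(1),round(yw,1),"F",s["force"].round(1),"w",round(s["width"],1),"t",round(s["clock"],2),"shift cm",(d/10).round(2),"turn",round(-((yaw-yw+180)%360-180),1))
E
python3 -c "
from h import *
go(530,240,300,52.2)"
```

```text
clock: 0.77
eef_pos: [345.2, 434.5, 267.1]
tool_rot: [3.14, -0.001, 1.913]
force: [0.6, 0.4, -0.0]
width: 85.3
gripper_force: 0.0
at [345.2 434.5 267.1] 109.6 F [ 0.6  0.4 -0. ] w 85.3 t 0.77 shift cm [-24.53  10.88  -3.3 ] turn 57.4
```

```bash
python3 -m inch '[[[-3.1,1.4,-0.5,7.1],[-6.2,2.8,-1,14.2],[-9.3,4.2,-1.5,21.3],[-12.4,5.6,-2,28.4],[-15.5,7,-2.5,35.5],[-18.6,8.4,-3,42.6],[-21.7,9.8,-3.3,49.7],[-24.5,10.9,-3.3,56.8]]]' 6.8
python3 -m inch '[[[0,0,0,0.6],[0,0,0,0.6],[0,0,0,0.6]]]'
python3 -c "
from h import *
go(512,258,300,52.2)
W=camera_params('wrist');im=get_image('wrist');cv2.imwrite('pics/w1.png',im)
np.save('pics/w1.npy',np.r_[np.array(W['rvec']).ravel(),np.array(W['tvec']).ravel()])
for X in ([512.3,258.4,154],[592.6,198.1,154]): print(proj(W,X).round(0))
"
```

```text
clock: 1.43
eef_pos: [531.6, 240.9, 299.9]
tool_rot: [3.141, -0.001, 0.921]
force: [0.5, -0.7, -0.2]
width: 68.1
gripper_force: 0.0
clock: 1.68
eef_pos: [529.2, 243.3, 298.7]
tool_rot: [-3.14, 0.001, 0.919]
force: [-0.9, 0.5, -0.0]
width: 68.0
gripper_force: 0.0
at [529.2 243.3 298.7] 52.7 F [-0.9  0.5 -0. ] w 68.0 t 1.68 shift cm [ 0.13 -2.26 -0.13] turn 0.5
[290. 227.]
[426. 226.]
```

View pics/w1.png

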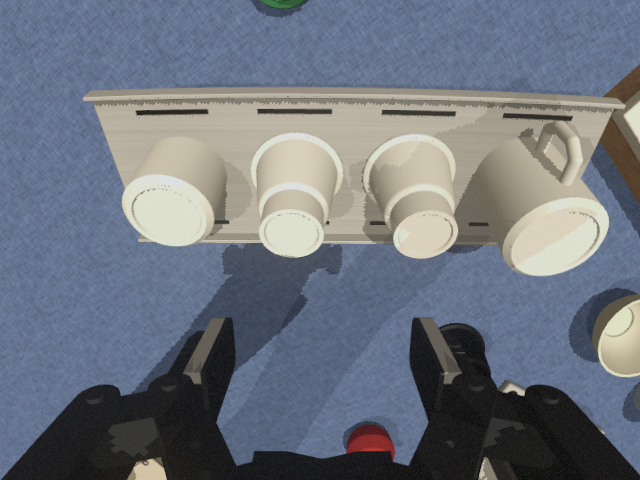

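The wrist view shows the tumbler foot discs centred near (293,233) and (425,233). The beaker is at (173,212) and the mug at (552,240). Its handle points away from the tumblers, so the middle places are clear.

```bash
python3 -c "
from h import *
W=camera_params('wrist');S=camera_params('scene');T=camera_params('top')
a=onz(W,(293,233),154);b=onz(W,(425,233),154);print(a,b,np.linalg.norm(a-b),np.degrees(np.arctan2(*(b-a)[1::-1])))
print(tri([(W,(293,233)),(T,(233.4,253.3)),(S,(387.4,272.2))]),tri([(W,(425,233)),(T,(260.2,221.4)),(S,(343.2,268.6))]))
e=[onz(W,u,109.7) for u in((87,97),(622,103))];d=e[1]-e[0];print(e,np.linalg.norm(d),np.degrees(np.arctan2(d[1],d[0])))
e=[onz(W,u,46.3) for u in((140,241),(495,243))];d=e[1]-e[0];print(e,np.linalg.norm(d),np.degrees(np.arctan2(d[1],d[0])))
"
```

```text
[510.77677694 254.03949157 154.        ] [588.96561792 194.64290397 154.        ] 98.19088283783476 -37.222322342013285
(array([511.64518185, 256.66347096, 151.54748303]), [np.float64(3.292882536601038), np.float64(2.0594608248545714), np.float64(1.8015341133961367)]) (array([590.66694668, 195.45433335, 151.62593427]), [np.float64(2.30943141904515), np.float64(2.365285225485125), np.float64(1.728510866723203)])
[array([439.13810419, 435.63013819, 109.7       ]), array([784.42865328, 170.62556159, 109.7       ])] 435.2619773343549 -37.50562055240239
[array([352.33178114, 324.26306097,  46.3       ]), array([646.01378602,  98.09727911,  46.3       ])] 370.67516895117717 -37.60002344056694
```

```bash
python3 -c "
from h import *
go(513.7,258.6,134,52.5)"; python3 -m inch '[[[0.1,-1.1,3,0.2],[0.2,-2.2,6,0.2],[0.2,-2.2,9,0.2],[0.2,-2.2,11,0.2],[0.2,-2.2,11,0.2]]]'
python3 -c "
from h import *
go(513.7,258.6,134,52.5)
cv2.imwrite('pics/w2.png',get_image('wrist'))
W=camera_params('wrist')
print([proj(W,X).round() for X in ([511,255,154],[513.7,258.6,134])])"
```

```text
at [528.9 244.  298.8] 52.7 F [-0.7  0.4 -0.4] w 67.8 t 1.73 shift cm [ 0.26 -2.07 16.48] turn 0.2
clock: 2.15
eef_pos: [509.4, 258.6, 185.2]
tool_rot: [-3.137, 0.007, 0.918]
force: [-0.2, 0.3, 0.4]
width: 68.0
gripper_force: 0.0
at [509.4 258.6 185.2] 52.6 F [-0.2  0.3  0.4] w 68.0 t 2.15 shift cm [0.3  0.37 5.11] turn 0.1
[array([324., 298.]), array([324., 274.])]
```

View pics/w2.png

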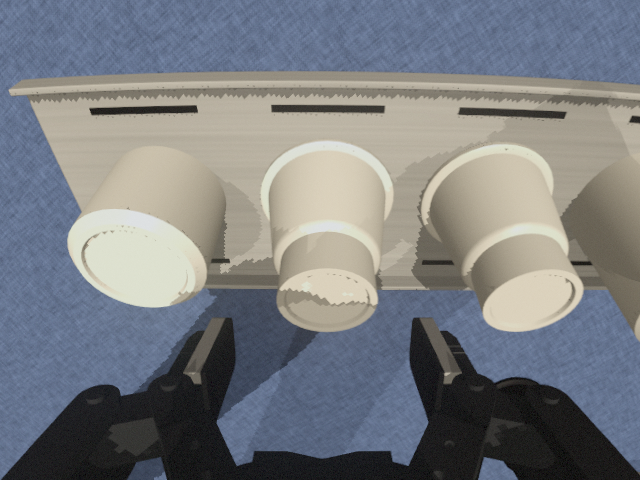

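The wrist crop shows the tumbler foot at (327,299), against a prediction of (324,298), centred between the fingers. I go down to the grasp height and close.

```bash
python3 -m inch '[[[0.2,0.2,1.5,0],[0.3,0.4,3,0],[0.3,0.4,4.2,0],[0.3,0.4,5,0],[0.3,0.4,5,0],[0.3,0.4,5,0]]]'
python3 -c "
from h import *
go(513.7,258.6,134,52.5)"
```

```text
clock: 2.7
eef_pos: [518.7, 257.8, 139.7]
tool_rot: [-3.142, -0.0, 0.914]
force: [-0.8, 1.1, -0.5]
width: 68.0
gripper_force: 0.0
at [518.7 257.8 139.7] 52.4 F [-0.8  1.1 -0.5] w 68.0 t 2.7 shift cm [-0.24 -0.45  0.57] turn -0.1
```

```bash
python3 -m inch '[[[-0.2,-0.35,0.5,0],[-0.2,-0.35,0.5,0],[-0.2,-0.35,0.5,0],[-0.2,-0.35,0.5,0]]]'
python3 -m inch '[[[0,0,0,0],[0,0,0,0],[0,0,0,0],[0,0,0,0],[0,0,0,0],[0,0,0,0]]]' 3.0
python3 -c "
from h import *
go(513.7,258.6,134,52.5)
cv2.imwrite('pics/w3.png',get_image('wrist'))"
```

```text
clock: 3.03
eef_pos: [514.8, 258.3, 134.7]
tool_rot: [3.141, -0.001, 0.914]
force: [-0.1, -0.9, 0.8]
width: 67.7
gripper_force: 0.0
clock: 3.53
eef_pos: [514.9, 258.1, 135.0]
tool_rot: [-3.142, -0.001, 0.914]
force: [-2.1, -1.1, 4.8]
width: 45.8
gripper_force: 61.4
at [514.9 258.1 135. ] 52.4 F [-2.1 -1.1  4.8] w 45.8 t 3.53 shift cm [-0.03 -0.12  0.1 ] turn -0.1
```

View pics/w3.png

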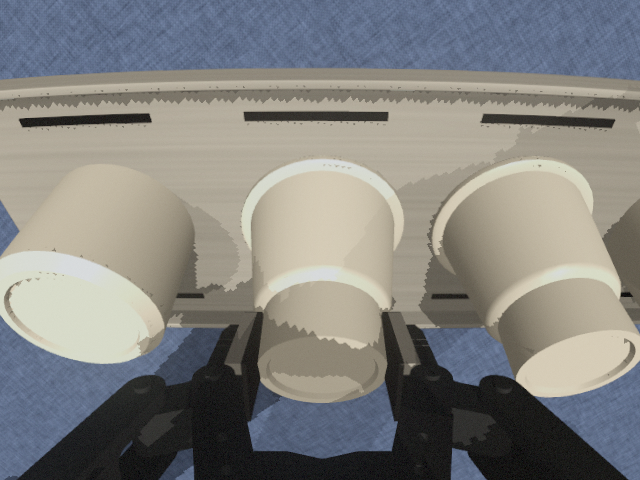

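The tumbler foot is held between both pads (width 45.8, grip 61 N). Now I draw it up along the leaning axis by 36 mm. It stays over the dome top, which I can then use to turn it upright in the grip.

```bash
python3 -m inch '[[[-0.2,0,-0.43,0],[-0.4,0,-0.86,0],[-0.6,0,-1.3,0],[-0.8,0,-1.72,0],[-1.0,0,-2.15,0],[-1.3,0,-2.8,0],[-1.5,0,-3.25,0],[-1.5,0,-3.25,0]]]'
python3 -m inch '[[[0,0,0,0],[0,0,0,0]]]'
python3 -c "
from h import *
go(513.7,258.6,134,52.5);print(sensors.read_state()['torque'])"
```

```text
clock: 4.25
eef_pos: [505.9, 245.9, 168.0]
tool_rot: [3.141, -0.001, 0.914]
force: [-0.2, 0.3, -0.5]
width: 46.1
gripper_force: 61.4
clock: 4.42
eef_pos: [505.5, 246.4, 166.8]
tool_rot: [-3.141, -0.0, 0.914]
force: [0.2, -0.2, 0.1]
width: 45.8
gripper_force: 61.4
at [505.5 246.4 166.8] 52.4 F [ 0.2 -0.2  0.1] w 45.8 t 4.42 shift cm [ 1.47 -0.09  3.28] turn -0.1
[ 0.03550589  0.02329585 -0.0561302 ]
```

```bash
python3 -m inch '[[[0.5,0,-0.1,0],[1.0,0,-0.2,0],[1.5,0,-0.3,0],[2.0,0,-0.4,0],[2.3,0,-0.5,0],[2.5,0,-0.5,0]]]'
python3 -m inch '[[[0.3,0,-0.1,0],[0.6,0,-0.2,0],[0.9,0,-0.3,0],[1.2,0,-0.3,0],[1.4,0,-0.3,0],[1.4,0,-0.3,0]]]'
python3 -c "
from h import *
go(513.7,258.6,134,52.5);print(sensors.read_state()['torque'])
s=get_image('scene');w=get_image('wrist')
a=np.hstack([cv2.resize(s[200:360,290:500],(400,300)),cv2.resize(w,(400,300))]);cv2.imwrite('pics/m4.png',a)"
```

```text
clock: 4.92
eef_pos: [518.5, 264.2, 170.2]
tool_rot: [-3.139, 0.007, 0.914]
force: [-3.4, -4.1, -2.8]
width: 46.0
gripper_force: 62.4
clock: 5.42
eef_pos: [527.2, 275.4, 173.2]
tool_rot: [-3.139, 0.007, 0.914]
force: [-4.1, -4.1, -0.5]
width: 45.9
gripper_force: 62.1
at [527.2 275.4 173.2] 52.4 F [-4.1 -4.1 -0.5] w 45.9 t 5.42 shift cm [-2.13 -0.03  3.94] turn -0.1
[-1.2280944   0.99903489 -0.03202804]
```

View pics/m4.png

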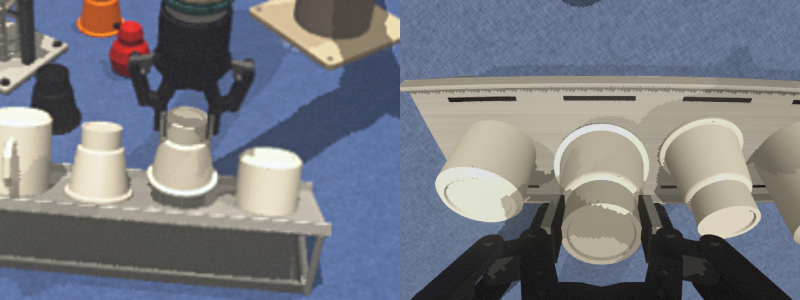

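The scene half shows the tumbler lifted over the dome, and it's visibly straighter than its neighbour. The wrist half shows the rim's far edge at full-resolution (321,198). I'll work out the remaining tilt from that edge.

```bash
cat >> h.py <<'E'
def rim_far(W,tilt,off=(0,0),up=10,ax=75):
    s=sensors.read_state();c,sn=np.cos(np.radians(tilt)),np.sin(np.radians(tilt));yw=s["tool_rot"][2]
    x=np.array([np.cos(yw),np.sin(yw),0]);z=np.array([0,0,1.]);a=-sn*x+c*z;r=c*x+sn*z
    return proj(W,s["eef_pos"]+up*z-ax*a+41*r+3*a),proj(W,s["eef_pos"]+up*z+(84-ax)*a)
E
python3 -c "
from h import *
W=camera_params('wrist')
for t in (0,5,10,15,20,25): print(t,*[v.round() for v in rim_far(W,t)])"
```

```text
0 [320. 196.] [319. 355.]
5 [320. 185.] [319. 357.]
10 [320. 175.] [319. 359.]
15 [320. 165.] [319. 360.]
20 [320. 155.] [319. 362.]
25 [320. 147.] [319. 363.]
```

Calibrated against the earlier picture (25 deg gave row 158), the tilt is now only about 4 deg. I push 5 mm more, back off, and lift clear.

```bash
python3 -m inch '[[[0.2,0,0,0],[0.4,0,0,0],[0.5,0,0,0],[0.5,0,0,0],[0.3,0,-1,0],[0,0,-3,0],[0,0,-5,0],[0,0,-7,0]]]'
python3 -m inch '[[[0,0,-2,0],[0,0,-4,0],[0,0,-6,0],[0,0,-6,0],[0,0,-6,0]]]'
python3 -c "
from h import *
go(538,-221,310,0)
w=get_image('wrist');cv2.imwrite('pics/w5.png',w)
g=cv2.cvtColor(w,cv2.COLOR_BGR2GRAY);print(g[120:400:4,320].tolist())
W=camera_params('wrist')
for X in ([538,-221,214],): print(proj(W,X))
T=camera_params('top');S=camera_params('scene')
# pile foot / collar in both views
print(onz(T,(434.2,244.5),214),onz(T,(430,248),159),onz(S,(282.4,167.1),214))
"
```

```text
clock: 6.18
eef_pos: [530.3, 277.9, 246.7]
tool_rot: [3.141, -0.002, 0.914]
force: [0.5, 1.2, -0.1]
width: 46.1
gripper_force: 61.7
clock: 6.6
eef_pos: [530.6, 278.1, 306.7]
tool_rot: [3.14, -0.005, 0.915]
force: [-0.8, -0.2, -0.7]
width: 45.9
gripper_force: 61.7
at [530.6 278.1 306.7] 52.4 F [-0.8 -0.2 -0.7] w 45.9 t 6.6 shift cm [-39.09  31.03  -0.46] turn 52.4
[108, 106, 144, 147, 171, 127, 181, 52, 182, 181, 180, 182, 180, 179, 183, 150, 146, 148, 147, 146, 222, 223, 225, 176, 175, 176, 174, 176, 177, 175, 176, 178, 176, 177, 177, 174, 171, 173, 172, 188, 215, 222, 223, 153, 153, 151, 150, 149, 152, 150, 151, 151, 219, 212, 147, 145, 145, 147, 143, 145, 145, 144, 156, 145, 145, 145, 175, 176, 176, 173]
[608.55805635 593.41344878]
[ 539.54465199 -221.72257023  214.        ] [ 536.29013313 -219.97559767  159.        ] [ 540.20027327 -212.37684063  214.        ]
```

```bash
python3 -m inch '[[[-2,1.3,0,0],[-5,3.2,0,0],[-8,5.2,0,0],[-11,7.1,0,0],[-14,9,0,0],[-17,11,0,0],[-20,12.9,0,0],[-23,14.9,0,0]]]'
python3 -m inch '[[[-3,1.9,0,0],[-6,3.9,0,0],[-9,5.8,0,0],[-12,7.7,0,0],[-15,9.7,0,0],[-18,11.6,0,0],[-21,13.6,0,0],[-23,14.9,0,0]]]'
python3 -m inch '[[[-1,0.6,0,0],[-2,1.2,0,0],[-2,1.2,0,0],[-2,1.2,0,0]]]'
python3 -c "
from h import *
go(538,-221,300,52.4);print(sensors.read_state()['qpos'].round(2))
W=camera_params('wrist');w=get_image('wrist');cv2.imwrite('pics/w6.png',w)
for X in ([538,-221,214],[538,-221,159]): print(proj(W,X))
"
```

```text
clock: 7.32
eef_pos: [506.0, 2.9, 303.9]
tool_rot: [-3.14, 0.001, 0.915]
force: [0.9, -0.2, 0.0]
width: 46.3
gripper_force: 61.7
clock: 7.98
eef_pos: [483.2, -272.8, 304.0]
tool_rot: [-3.141, 0.002, 0.911]
force: [-0.1, 0.2, -0.2]
width: 45.6
gripper_force: 61.7
clock: 8.32
eef_pos: [482.0, -291.2, 304.2]
tool_rot: [-3.14, -0.001, 0.915]
force: [-0.5, 0.2, -0.9]
width: 45.9
gripper_force: 61.7
at [ 482.  -291.2  304.2] 52.4 F [-0.5  0.2 -0.9] w 45.9 t 8.32 shift cm [8.98 0.16 0.43] turn 0.0
[ 0.07  0.5   0.66  1.68 -0.34  1.09  0.18]
[323.01214739  98.57887925]
[322.82444458 101.69929786]
```

View pics/w6.png

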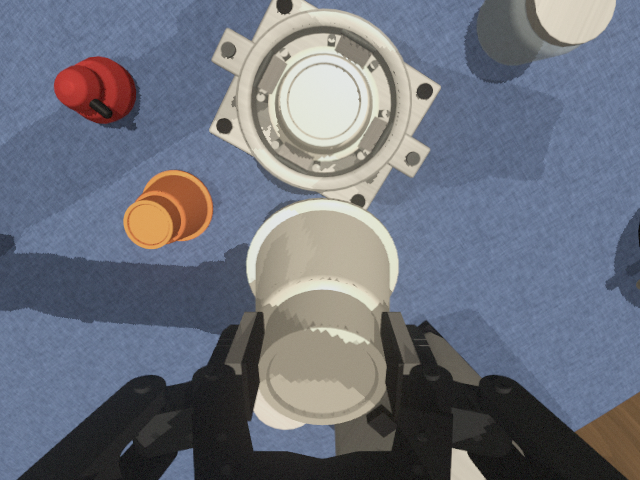

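The wrist view shows the collar ellipse centred at (324,101) and the pile foot at (324,100), matching the predicted axis to within 1–2 px. The held tumbler's rim spans 247–398 px with its far edge at row 200, and the foot disc is at (322,377).

```bash
python3 -c "
from h import *
W=camera_params('wrist');s=sensors.read_state();p=s['eef_pos'];yw=s['tool_rot'][2]
x=np.array([np.cos(yw),np.sin(yw),0]);y=np.array([np.sin(yw),-np.cos(yw),0])
f=lambda X:(np.dot(X-p,x).round(1),np.dot(X-p,y).round(1),round(X[2]-p[2],1))
for dz in (-68,-63,-58): print(dz,'far',f(onz(W,(322,200),p[2]+dz)),'L',f(onz(W,(247,266),p[2]+dz)),'R',f(onz(W,(398,266),p[2]+dz)))
for dz in (15,19,23): print(dz,'foot',f(onz(W,(322,377),p[2]+dz)),f(onz(W,(258,377),p[2]+dz)),f(onz(W,(386,377),p[2]+dz)))
print('collar',onz(W,(324,101),159),'pile',onz(W,(324,100),214))
"
```

```text
-68 far (np.float64(37.9), np.float64(1.0), np.float64(-68.0)) L (np.float64(0.5), np.float64(-40.9), np.float64(-68.0)) R (np.float64(0.5), np.float64(43.5), np.float64(-68.0))
-63 far (np.float64(38.9), np.float64(1.0), np.float64(-63.0)) L (np.float64(2.4), np.float64(-40.0), np.float64(-63.0)) R (np.float64(2.4), np.float64(42.5), np.float64(-63.0))
-58 far (np.float64(40.0), np.float64(1.0), np.float64(-58.0)) L (np.float64(4.4), np.float64(-39.0), np.float64(-58.0)) R (np.float64(4.4), np.float64(41.5), np.float64(-58.0))
15 foot (np.float64(-12.4), np.float64(1.0), np.float64(15.0)) (np.float64(-12.5), np.float64(-23.1), np.float64(15.0)) (np.float64(-12.5), np.float64(25.1), np.float64(15.0))
19 foot (np.float64(-9.4), np.float64(1.0), np.float64(19.0)) (np.float64(-9.6), np.float64(-22.4), np.float64(19.0)) (np.float64(-9.6), np.float64(24.4), np.float64(19.0))
23 foot (np.float64(-6.5), np.float64(1.0), np.float64(23.0)) (np.float64(-6.6), np.float64(-21.6), np.float64(23.0)) (np.float64(-6.6), np.float64(23.6), np.float64(23.0))
collar [ 539.18324878 -220.27153468  159.        ] pile [ 538.2354902 -221.087724   214.       ]
```

```bash
python3 -m inch '[[[2,0,0,0],[4.5,0,0,0],[7,0.1,0,0],[9,0.1,0,0],[9.3,0.1,0,0],[9.3,0.1,0,0],[9.3,0.1,0,0]]]'
python3 -m inch '[[[0,0,1,0],[0,0,2,0],[0,0,3,0],[0.1,0,4,0],[0.2,0,4.5,0],[0.2,0,4.8,0],[0.2,0,4.8,0]]]'
python3 -c "
from h import *
go(538.4,-220.9,249,52.4)"
```

```text
clock: 8.95
eef_pos: [539.0, -218.6, 304.7]
tool_rot: [-3.141, 0.001, 0.916]
force: [-0.3, -0.7, -0.5]
width: 45.7
gripper_force: 61.7
clock: 9.53
eef_pos: [540.3, -217.5, 255.8]
tool_rot: [-3.14, 0.001, 0.914]
force: [-0.1, 0.3, -0.0]
width: 45.8
gripper_force: 61.7
at [ 540.3 -217.5  255.8] 52.4 F [-0.1  0.3 -0. ] w 45.8 t 9.53 shift cm [-0.38  0.06  0.68] turn -0.0
```

```bash
python3 -m inch '[[[0.1,0,0.5,0],[0.2,0,1,0],[0.2,0,1.5,0],[0.2,0,2,0],[0.2,0,2,0],[0.2,0,2,0]]]'
python3 -c "
from h import *
go(538.4,-220.9,229,52.4);print(sensors.read_state()['torque'])"
```

```text
clock: 10.03
eef_pos: [542.0, -216.4, 236.8]
tool_rot: [3.141, 0.0, 0.914]
force: [-1.0, -0.3, 3.5]
width: 45.4
gripper_force: 62.5
at [ 542.  -216.4  236.8] 52.4 F [-1.  -0.3  3.5] w 45.4 t 10.03 shift cm [-0.57 -0.01  0.78] turn -0.0
[-0.22744011  0.1590948  -0.00852143]
```

Light contact with the tumbler about 40 mm over the pile foot. I release it to seat and look.

```bash
python3 -m inch '[[[0,0,0,0],[0,0,0,0],[0,0,0,0],[0,0,0,0],[0,0,0,0]]]' 6.5
python3 -c "
from h import *
go(538.4,-220.9,229,52.4)
s=get_image('scene');w=get_image('wrist')
a=np.hstack([cv2.resize(s[110:230,205:365],(400,300)),cv2.resize(w,(400,300))]);cv2.imwrite('pics/m7.png',a)"
```

```text
clock: 10.45
eef_pos: [541.8, -216.0, 236.7]
tool_rot: [-3.141, -0.0, 0.914]
force: [-0.7, 0.6, -0.1]
width: 65.0
gripper_force: 0.0
at [ 541.8 -216.   236.7] 52.4 F [-0.7  0.6 -0.1] w 65.0 t 10.45 shift cm [-0.6   0.03  0.77] turn -0.0
```

View pics/m7.png

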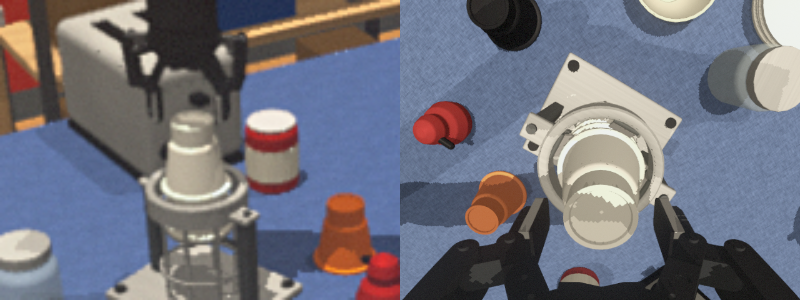

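The tumbler has dropped onto the pile with its rim at collar level. I lift, close the fingers, centre on the axis, and press on the foot.

```bash
python3 -m inch '[[[0,0,-1,0],[0,0,-2,0],[0,0,-3,0],[-0.2,0,-3.5,0],[-0.5,0,-3.5,0],[-0.6,0,-3.5,0],[-0.6,0,-3.5,0]]]'
python3 -m inch '[[[0,0,0,0],[0,0,0,0],[0,0,0,0],[0,0,0,0],[0,0,0,0],[0,0,0,0],[0,0,0,0],[0,0,0,0]]]' 0
python3 -c "
from h import *
go(538.4,-220.9,241,52.4)"
```

```text
clock: 11.13
eef_pos: [537.6, -221.2, 271.7]
tool_rot: [-3.141, 0.0, 0.913]
force: [0.6, 0.4, -0.6]
width: 65.0
gripper_force: 0.0
clock: 11.8
eef_pos: [538.2, -220.9, 271.8]
tool_rot: [3.142, 0.0, 0.914]
force: [0.1, -0.3, -0.4]
width: 0.0
gripper_force: 0.0
at [ 538.2 -220.9  271.8] 52.4 F [ 0.1 -0.3 -0.4] w 0.0 t 11.8 shift cm [0.01 0.02 3.08] turn -0.0
```

```bash
python3 -m inch '[[[0,0,1,0],[0,0,2,0],[0,0,2.5,0],[0,0,2.8,0],[0,0,2.8,0]]]'
python3 -m inch '[[[0,0,0.2,0],[0,0,0.3,0],[0,0,0.3,0],[0,0,0.3,0]]]'
python3 -m inch '[[[0,0,0.2,0],[0,0,0.3,0],[0,0,0.3,0],[0,0,0.3,0]]]'
```

```text
clock: 12.22
eef_pos: [537.5, -220.5, 242.5]
tool_rot: [-3.139, 0.001, 0.914]
force: [0.1, -0.5, -0.3]
width: -0.1
gripper_force: 0.0
clock: 12.55
eef_pos: [538.4, -221.1, 241.2]
tool_rot: [3.141, -0.0, 0.914]
force: [-0.5, -0.0, 1.4]
width: -0.1
gripper_force: 0.7
clock: 12.88
eef_pos: [538.3, -221.1, 237.9]
tool_rot: [3.141, -0.0, 0.914]
force: [-0.8, -0.3, 3.2]
width: -0.1
gripper_force: 1.4
```

```bash
python3 -m inch '[[[0,0,0.4,0],[0,0,0.8,0],[0,0,1.2,0],[0,0,1.5,0],[0,0,1.5,0],[0,0,1.5,0]]]'
python3 -m inch '[[[0,0,0.3,0],[0,0,0.6,0],[0,0,0.9,0],[0,0,0.9,0],[0,0,0.9,0]]]'
python3 -c "
from h import *
go(538.4,-220.9,208,52.4)"
```

```text
clock: 13.38
eef_pos: [538.3, -221.1, 222.6]
tool_rot: [3.141, 0.0, 0.914]
force: [0.7, -1.0, 4.0]
width: 0.1
gripper_force: 1.9
clock: 13.8
eef_pos: [538.3, -221.0, 213.5]
tool_rot: [3.141, 0.0, 0.914]
force: [-0.7, -1.6, 2.6]
width: -0.0
gripper_force: 0.9
at [ 538.3 -221.   213.5] 52.4 F [-0.7 -1.6  2.6] w -0.0 t 13.8 shift cm [0.01 0.01 0.55] turn -0.0
```

```bash
python3 -m inch '[[[0,0,0.2,0],[0,0,0.3,0],[0,0,0.4,0],[0,0,0.4,0]]]'
python3 -m inch '[[[0,0,0.1,0],[0,0,0.15,0],[0,0,0.15,0]]]'
python3 -c "
from h import *
go(538.4,-220.9,208,52.4)
s=get_image('scene');w=get_image('wrist')
a=np.hstack([cv2.resize(s[110:230,205:365],(400,300)),cv2.resize(w,(400,300))]);cv2.imwrite('pics/m8.png',a)"
```

```text
clock: 14.13
eef_pos: [538.3, -221.0, 209.6]
tool_rot: [3.141, 0.0, 0.914]
force: [0.5, -0.8, 3.5]
width: -0.2
gripper_force: 1.9
clock: 14.38
eef_pos: [538.2, -221.0, 208.2]
tool_rot: [3.141, 0.0, 0.914]
force: [-0.9, -0.6, 3.3]
width: -0.1
gripper_force: 1.9
at [ 538.2 -221.   208.2] 52.4 F [-0.9 -0.6  3.3] w -0.1 t 14.38 shift cm [0.01 0.01 0.02] turn -0.0
```

View pics/m8.png

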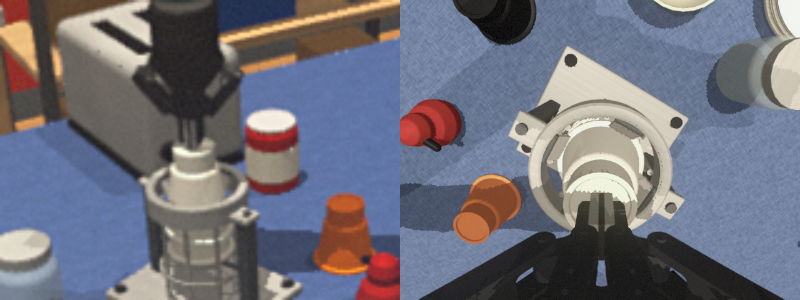

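The scene half shows the tumbler pressed down through the collar, with the force back at platform level (3.3 N). I raise slowly: if the catch snapped, contact should be lost near z=214.

```bash
python3 -m inch '[[[0,0,-0.2,0],[0,0,-0.3,0],[0,0,-0.4,0],[0,0,-0.4,0],[0,0,-0.4,0]]]'
python3 -m inch '[[[0,0,-0.2,0],[0,0,-0.4,0],[0,0,-0.4,0],[0,0,-0.4,0]]]'
python3 -m inch '[[[0,0,-0.3,0],[0,0,-0.5,0],[0,0,-0.5,0],[0,0,-0.5,0],[0,0,-0.5,0]]]'
```

```text
clock: 14.9
eef_pos: [538.2, -220.9, 212.5]
tool_rot: [3.141, -0.0, 0.914]
force: [0.9, -0.5, 4.5]
width: -0.1
gripper_force: 2.0
clock: 15.23
eef_pos: [537.6, -220.2, 215.8]
tool_rot: [-3.14, 0.0, 0.914]
force: [0.2, -0.0, 0.5]
width: 0.5
gripper_force: 0.0
clock: 15.65
eef_pos: [538.1, -220.8, 221.3]
tool_rot: [-3.141, -0.0, 0.914]
force: [-1.4, 0.3, -0.3]
width: -0.3
gripper_force: 0.0
```

The catch holds: contact was lost at about 214 mm. Now for the second tumbler.

```bash
python3 -m inch '[[[0,0,-1.5,0],[0.5,-0.3,-4,0],[3.5,-2,-5.5,0],[6.8,-4,-6,0],[10.1,-5.9,-6,0],[13.4,-7.8,-6,0],[16.7,-9.7,-6,0],[20,-11.7,-6,0]]]' 6.6
python3 -m inch '[[[3.3,-1.9,0,0],[6.6,-3.8,0,0],[9.9,-5.8,0,0],[13,-7.6,0,0],[15.5,-9,0,0],[16.5,-9.6,0,0],[16.5,-9.6,0,0],[16.5,-9.6,0,0]]]'
python3 -m inch '[[[0,0,0,0],[0,0,0,0]]]'
python3 -c "
from h import *
go(592.2,198.2,200,52.5)
W=camera_params('wrist');w=get_image('wrist');cv2.imwrite('pics/w9.png',w)
c=proj(W,[589.3,194.8,154]);print(c)
g=w.min(2);x,y=c.astype(int);
m=(g>100).astype(np.uint8)
for r in range(y-40,y+48,8): xs=np.where(g[r,x-90:x+90]>100)[0]; print(r,xs.min()+x-90 if len(xs) else None,xs.max()+x-90 if len(xs) else None,len(xs),g[r,x])
"
```

```text
clock: 16.32
eef_pos: [567.6, 10.7, 281.4]
tool_rot: [3.141, -0.0, 0.914]
force: [0.6, 0.5, 0.3]
width: 66.0
gripper_force: 0.0
clock: 16.98
eef_pos: [592.1, 197.1, 281.0]
tool_rot: [3.141, 0.002, 0.914]
force: [-0.6, -0.9, -0.1]
width: 65.9
gripper_force: 0.0
clock: 17.15
eef_pos: [592.5, 195.3, 281.7]
tool_rot: [3.141, 0.001, 0.91]
force: [1.1, 0.0, -0.0]
width: 66.2
gripper_force: 0.0
at [592.5 195.3 281.7] 52.1 F [ 1.1  0.  -0. ] w 66.2 t 17.15 shift cm [ 0.22 -0.21  8.17] turn -0.4
[316.94022257 239.0328156 ]
199 229 405 165 156
207 227 405 158 156
215 226 375 150 156
223 226 370 145 183
231 226 368 143 199
239 226 368 143 199
247 226 405 151 201
255 289 405 61 200
263 301 336 36 200
271 237 237 1 63
279 404 405 2 97
```

```bash
python3 -m inch '[[[0.1,-0.1,2,0],[0.2,-0.1,4,0],[0.2,-0.1,6.5,0],[0.2,-0.1,9,0],[0.2,-0.1,9.6,0],[0.2,-0.1,9.6,0],[0.2,-0.1,9.6,0]]]'
python3 -c "
from h import *
go(592.6,198.0,134.5,52.5)"
```

```text
clock: 17.78
eef_pos: [593.4, 199.6, 186.2]
tool_rot: [3.141, -0.001, 0.913]
force: [-0.1, -0.2, 1.1]
width: 66.3
gripper_force: 0.0
at [593.4 199.6 186.2] 52.3 F [-0.1 -0.2  1.1] w 66.3 t 17.78 shift cm [-0.18  0.03  5.17] turn -0.2
```

```bash
python3 -m inch '[[[-0.1,0,1.5,0.2],[-0.2,0,3,0.2],[-0.2,0,4.5,0.2],[-0.2,0,5.1,0.2],[-0.2,0,5.1,0.2],[-0.2,0,5.1,0.2]]]'
python3 -c "
from h import *
go(592.6,198.0,134.5,52.5)"
python3 -m inch '[[[0,0,0,0],[0,0,0,0],[0,0,0,0],[0,0,0,0],[0,0,0,0],[0,0,0,0],[0,0,0,0]]]' 3.0
python3 -c "
from h import *
go(592.6,198.0,134.5,52.5)"
```

```text
clock: 18.28
eef_pos: [592.5, 198.8, 135.6]
tool_rot: [3.14, -0.001, 0.91]
force: [0.1, 0.2, 0.3]
width: 65.7
gripper_force: 0.0
at [592.5 198.8 135.6] 52.2 F [0.1 0.2 0.3] w 65.7 t 18.28 shift cm [-0.06  0.06  0.11] turn -0.3
clock: 18.87
eef_pos: [592.6, 198.9, 136.1]
tool_rot: [3.14, -0.002, 0.91]
force: [-1.7, -0.9, 5.5]
width: 45.7
gripper_force: 61.6
at [592.6 198.9 136.1] 52.2 F [-1.7 -0.9  5.5] w 45.7 t 18.87 shift cm [-0.07  0.06  0.16] turn -0.3
```

Same signature as the first grasp (45.7 mm, 61.6 N). I draw off and upright it the same way, pushing slightly further.

```bash
python3 -m inch '[[[-0.2,0,-0.43,0],[-0.4,0,-0.86,0],[-0.6,0,-1.3,0],[-0.8,0,-1.72,0],[-1.0,0,-2.15,0],[-1.3,0,-2.8,0],[-1.5,0,-3.25,0],[-1.5,0,-3.25,0]]]'
python3 -m inch '[[[0.5,0,-0.1,0],[1.0,0,-0.2,0],[1.5,0,-0.3,0],[2.0,0,-0.4,0],[2.3,0,-0.5,0],[2.5,0,-0.5,0],[2.5,0,-0.5,0]]]'
python3 -m inch '[[[0.3,0,-0.1,0],[0.6,0,-0.2,0],[0.9,0,-0.3,0],[1.2,0,-0.3,0],[1.5,0,-0.3,0],[1.8,0,-0.3,0],[2.1,0,-0.3,0],[2.1,0,-0.3,0]]]'
python3 -c "
from h import *
go(592.6,198.0,134.5,52.5)
w=get_image('wrist');cv2.imwrite('pics/w10.png',w);o=cv2.imread('pics/w6.png')
g=w.min(2).astype(int);h=o.min(2).astype(int);print(g[150:260:3,320].tolist());print(g[330:440:3,320].tolist());print('old foot',h[330:440:3,320].tolist())"
```

```text
clock: 19.53
eef_pos: [582.8, 186.4, 168.1]
tool_rot: [3.14, -0.001, 0.91]
force: [1.2, 0.1, -1.0]
width: 46.0
gripper_force: 61.5
clock: 20.12
eef_pos: [595.4, 205.1, 170.0]
tool_rot: [-3.139, 0.007, 0.911]
force: [-3.9, -5.5, -2.1]
width: 46.1
gripper_force: 62.4
clock: 20.78
eef_pos: [608.7, 222.1, 172.9]
tool_rot: [-3.139, 0.006, 0.911]
force: [-4.3, -2.8, -3.3]
width: 45.6
gripper_force: 62.1
at [608.7 222.1 172.9] 52.2 F [-4.3 -2.8 -3.3] w 45.6 t 20.78 shift cm [-2.86  0.22  3.86] turn -0.3
[165, 176, 139, 119, 160, 168, 131, 51, 56, 164, 168, 169, 169, 171, 171, 172, 167, 151, 152, 156, 153, 228, 229, 228, 147, 147, 147, 148, 149, 149, 147, 148, 148, 148, 146, 145, 146]
[132, 133, 131, 133, 134, 134, 133, 134, 133, 133, 133, 132, 132, 133, 134, 133, 133, 134, 133, 132, 132, 136, 132, 133, 133, 133, 134, 131, 129, 115, 115, 131, 133, 108, 104, 112, 108]
old foot [200, 131, 130, 132, 130, 131, 131, 132, 132, 131, 130, 132, 129, 130, 127, 130, 130, 155, 159, 158, 158, 160, 159, 158, 159, 159, 158, 160, 132, 131, 160, 158, 113, 108, 105, 108, 106]
```

The rim's far edge is now at row 213, against 200 for the first tumbler, with the foot unchanged. So it is about upright, with its axis roughly 9 mm behind the TCP. I lift and carry it.

```bash
python3 -m inch '[[[-0.2,0,-0.5,0],[-0.3,0,-2,0],[-0.3,0,-4,0],[-0.3,0,-6,0],[-0.3,0,-8,0],[-0.3,0,-10,0],[-0.3,0,-12,0],[-0.3,0,-13.5,0]]]'
python3 -m inch '[[[0,0,0,0],[0,0,0,0]]]'
python3 -c "
from h import *
go(543.9,-213.8,306,52.4)"
```

```text
clock: 21.5
eef_pos: [610.3, 222.4, 313.0]
tool_rot: [3.139, -0.006, 0.912]
force: [0.6, -0.5, -1.0]
width: 45.9
gripper_force: 61.6
clock: 21.67
eef_pos: [609.7, 222.0, 311.1]
tool_rot: [3.14, -0.004, 0.911]
force: [-0.3, -0.1, -1.5]
width: 45.9
gripper_force: 61.6
at [609.7 222.  311.1] 52.2 F [-0.3 -0.1 -1.5] w 45.9 t 21.67 shift cm [-38.47  21.5    0.38] turn -0.2
```

```bash
python3 -m inch '[[[-1.5,0.8,0,0],[-4.5,2.5,0,0],[-7.5,4.2,0,0],[-10.5,5.9,0,0],[-13.5,7.6,0,0],[-16.5,9.2,0,0],[-19.5,10.9,0,0],[-22.5,12.6,0,0]]]'
python3 -m inch '[[[-3,1.7,0,0],[-6,3.4,0,0],[-9,5,0,0],[-12,6.7,0,0],[-14,7.8,0,0],[-15.5,8.6,0,0],[-16,8.8,0,0],[-16,8.8,0,0]]]'
python3 -m inch '[[[0,0,0,0],[0,0,0,0],[0,0,0,0]]]'
python3 -c "
from h import *
go(543.9,-213.8,255,52.4)
w=get_image('wrist');cv2.imwrite('pics/w11.png',w);g=w.min(2).astype(int);print(g[180:260:3,320].tolist(),g[400:440:3,320].tolist())"
```

```text
clock: 22.33
eef_pos: [569.5, -34.8, 308.6]
tool_rot: [-3.14, 0.0, 0.911]
force: [0.7, -0.0, -0.9]
width: 45.9
gripper_force: 61.6
clock: 23.0
eef_pos: [540.8, -215.5, 308.9]
tool_rot: [-3.141, 0.001, 0.908]
force: [0.0, 0.3, -1.3]
width: 45.5
gripper_force: 61.6
clock: 23.25
eef_pos: [542.3, -212.3, 309.4]
tool_rot: [-3.141, -0.001, 0.913]
force: [-0.4, -0.4, 0.1]
width: 45.5
gripper_force: 61.6
at [ 542.3 -212.3  309.4] 52.3 F [-0.4 -0.4  0.1] w 45.5 t 23.25 shift cm [-0.02  0.22  5.44] turn -0.1
[210, 198, 215, 157, 131, 130, 130, 131, 192, 218, 216, 208, 141, 143, 143, 140, 144, 141, 143, 143, 143, 144, 143, 145, 143, 142, 144] [152, 150, 153, 151, 151, 121, 123, 152, 151, 103, 102, 101, 108, 108]
```

```bash
python3 -m inch '[[[-0.3,0.1,1,0],[-0.3,0.15,2,0],[-0.3,0.15,3,0],[-0.3,0.15,4,0],[-0.3,0.15,5,0],[-0.3,0.15,5.4,0],[-0.3,0.15,5.4,0],[-0.3,0.15,5.4,0]]]'
python3 -c "
from h import *
go(542.3,-215.8,237,52.4)"
```

```text
clock: 23.97
eef_pos: [540.9, -217.8, 255.5]
tool_rot: [-3.141, 0.0, 0.91]
force: [0.6, -0.2, -0.3]
width: 46.1
gripper_force: 61.6
at [ 540.9 -217.8  255.5] 52.2 F [ 0.6 -0.2 -0.3] w 46.1 t 23.97 shift cm [ 0.24 -0.01  1.85] turn -0.2
```

```bash
python3 -m inch '[[[0.1,0,0.5,0],[0.2,0,1,0],[0.25,0,1.5,0],[0.25,0,1.8,0],[0.25,0,1.8,0],[0.25,0,1.8,0]]]'
python3 -m inch '[[[0,0,0,0],[0,0,0,0],[0,0,0,0],[0,0,0,0],[0,0,0,0]]]' 6.5
python3 -m inch '[[[0,0,-1,0],[0,0,-2,0],[0,0,-3,0],[0,0,-3.5,0],[0,0,-3.5,0],[0,0,-3.5,0]]]'
python3 -m inch '[[[0,0,0,0],[0,0,0,0],[0,0,0,0],[0,0,0,0],[0,0,0,0],[0,0,0,0],[0,0,0,0],[0,0,0,0]]]' 0
python3 -c "
from h import *
go(538.3,-220.9,243,52.4)"
```

```text
clock: 24.47
eef_pos: [541.8, -216.1, 237.3]
tool_rot: [-3.141, 0.001, 0.91]
force: [-1.6, -1.4, -1.3]
width: 45.8
gripper_force: 62.1
clock: 24.88
eef_pos: [542.9, -215.4, 238.0]
tool_rot: [3.141, -0.001, 0.911]
force: [-0.5, 0.0, 0.1]
width: 65.4
gripper_force: 0.0
clock: 25.38
eef_pos: [542.7, -215.7, 273.4]
tool_rot: [3.141, -0.001, 0.911]
force: [-0.8, 1.0, -0.7]
width: 65.0
gripper_force: 0.0
clock: 26.05
eef_pos: [542.5, -215.7, 272.7]
tool_rot: [-3.141, 0.0, 0.911]
force: [0.1, 0.3, 0.6]
width: 0.1
gripper_force: 0.0
at [ 542.5 -215.7  272.7] 52.2 F [0.1 0.3 0.6] w 0.1 t 26.05 shift cm [-0.67 -0.01  2.97] turn -0.2
```

```bash
python3 -m inch '[[[-0.3,0,0,0],[-0.65,0,0,0],[-0.65,0,1,0],[-0.65,0,2,0],[-0.65,0,2.5,0],[-0.65,0,2.8,0],[-0.65,0,2.8,0],[-0.65,0,2.8,0]]]'
python3 -m inch '[[[0,0,0.2,0],[0,0,0.4,0],[0,0,0.4,0],[0,0,0.4,0]]]'
python3 -m inch '[[[0,0,0.2,0],[0,0,0.3,0],[0,0,0.3,0],[0,0,0.3,0]]]'
python3 -c "
from h import *
go(538.3,-220.9,213,52.4)"
```

```text
clock: 26.72
eef_pos: [538.5, -220.7, 244.5]
tool_rot: [-3.141, 0.0, 0.911]
force: [0.6, -0.1, -0.3]
width: -0.0
gripper_force: 0.0
clock: 27.05
eef_pos: [538.8, -221.0, 241.2]
tool_rot: [3.141, -0.0, 0.911]
force: [-0.0, -0.3, 2.7]
width: -0.1
gripper_force: 0.7
clock: 27.38
eef_pos: [538.8, -220.9, 237.9]
tool_rot: [3.141, -0.0, 0.911]
force: [0.2, -0.4, 3.1]
width: -0.1
gripper_force: 1.5
at [ 538.8 -220.9  237.9] 52.2 F [ 0.2 -0.4  3.1] w -0.1 t 27.38 shift cm [-0.03 -0.04  2.49] turn -0.2
```

Contact came at 241 mm, so it is seated. Now I press it down to 208 mm.

```bash
python3 -m inch '[[[0,0,0.4,0],[0,0,0.8,0],[0,0,1.2,0],[0,0,1.5,0],[0,0,1.5,0],[0,0,1.5,0]]]'
python3 -m inch '[[[0,0,0.3,0],[0,0,0.6,0],[0,0,0.9,0],[0,0,0.9,0],[0,0,0.9,0]]]'
python3 -m inch '[[[0,0,0.2,0],[0,0,0.4,0],[0,0,0.55,0],[0,0,0.55,0],[0,0,0.55,0]]]'
python3 -m inch '[[[0,0,-0.2,0],[0,0,-0.3,0],[0,0,-0.4,0],[0,0,-0.4,0],[0,0,-0.4,0]]]'
```

```text
clock: 27.88
eef_pos: [538.7, -220.9, 222.6]
tool_rot: [3.141, -0.0, 0.911]
force: [1.2, -1.0, 3.1]
width: -0.1
gripper_force: 1.9
clock: 28.3
eef_pos: [538.5, -220.8, 213.5]
tool_rot: [-3.142, 0.0, 0.911]
force: [0.6, 0.1, 2.6]
width: -0.1
gripper_force: 1.0
clock: 28.72
eef_pos: [538.6, -220.8, 208.2]
tool_rot: [3.142, 0.0, 0.911]
force: [-0.1, 0.2, 3.6]
width: -0.4
gripper_force: 1.9
clock: 29.13
eef_pos: [538.6, -220.8, 212.4]
tool_rot: [3.141, -0.0, 0.911]
force: [0.4, 0.8, 3.9]
width: -0.0
gripper_force: 2.0
```

```bash
python3 -m inch '[[[0,0,-0.2,0],[0,0,-0.4,0],[0,0,-0.4,0],[0,0,-0.4,0]]]'
python3 -m inch '[[[0,0,-1,0],[0,0,-3,0],[0,0,-6,0],[-3,0,-9,0],[-6,0,-10,0],[-9,0,-10,0],[-9,0,-10,0],[-9,0,-10,0]]]'
python3 -m inch '[[[0,0,0,0],[0,0,0,0],[0,0,0,0]]]'
python3 -c "
from h import *
go(538.3,-220.9,213,52.4)
W=camera_params('wrist');T=camera_params('top');w=get_image('wrist');cv2.imwrite('pics/w12.png',w);t=get_image('top');s=get_image('scene');cv2.imwrite('pics/s12.png',s);cv2.imwrite('pics/t12.png',t)
# foot disc of the new top: circle-ish contour near the predicted pixel (z 214)
c=proj(W,[538.4,-220.9,214]);print('pred',c)
g=w.min(2)
x,y=c.astype(int);m=np.zeros(g.shape,np.uint8);cv2.circle(m,(x,y),40,255,-1)
e=cv2.HoughCircles(cv2.medianBlur(cv2.cvtColor(w,cv2.COLOR_BGR2GRAY),3)[max(0,y-100):y+100,x-100:x+100],cv2.HOUGH_GRADIENT,1,5,param1=120,param2=25,minRadius=25,maxRadius=95)
if e is not None:
  for q in e[0][:8]: u=(q[0]+x-100,q[1]+max(0,y-100));print(u,q[2],onz(W,u,214).round(1),onz(W,u,159).round(1))
d=cv2.absdiff(s,cv2.imread('pics/scene0.png')).max(2);n,l,st,ce=cv2.connectedComponentsWithStats((cv2.medianBlur(d,5)>50).astype(np.uint8))
for i in range(1,n):
  if st[i,4]>40: print('scene diff',st[i].tolist())
"
```

```text
clock: 29.47
eef_pos: [537.7, -220.6, 215.8]
tool_rot: [-3.14, 0.001, 0.91]
force: [-0.5, 0.3, -0.9]
width: -0.1
gripper_force: 0.0
clock: 30.13
eef_pos: [481.7, -293.7, 317.3]
tool_rot: [3.141, 0.0, 0.906]
force: [0.3, 1.0, -0.8]
width: -0.1
gripper_force: 0.0
clock: 30.38
eef_pos: [484.1, -290.6, 315.9]
tool_rot: [-3.141, -0.0, 0.913]
force: [0.9, 0.4, -0.0]
width: -0.1
gripper_force: 0.0
at [ 484.1 -290.6  315.9] 52.3 F [ 0.9  0.4 -0. ] w -0.1 t 30.38 shift cm [ 8.83  0.04 10.29] turn -0.1
pred [320.85408938 101.86659952]
(np.float64(318.5), np.float64(103.5)) 85.6 [ 536.8 -220.8  214. ] [ 537.3 -219.4  159. ]
(np.float64(321.5), np.float64(99.5)) 67.9 [ 539.5 -220.1  214. ] [ 540.6 -218.6  159. ]
(np.float64(312.5), np.float64(102.5)) 91.1 [ 534.4 -218.2  214. ] [ 534.4 -216.3  159. ]
(np.float64(320.5), np.float64(114.5)) 76.8 [ 533.9 -226.3  214. ] [ 533.8 -226.2  159. ]
(np.float64(325.5), np.float64(89.5)) 73.5 [ 544.7 -217.1  214. ] [ 546.9 -215.   159. ]
(np.float64(314.5), np.float64(96.5)) 76.8 [ 537.3 -216.3  214. ] [ 538. -214.  159.]
(np.float64(331.5), np.float64(109.5)) 74.6 [ 540.7 -228.   214. ] [ 542.1 -228.3  159. ]
(np.float64(330.5), np.float64(104.5)) 55.9 [ 541.9 -225.4  214. ] [ 543.6 -225.1  159. ]
scene diff [257, 0, 44, 12, 366]
scene diff [461, 0, 12, 29, 157]
scene diff [514, 0, 37, 44, 245]
scene diff [581, 0, 25, 4, 67]
scene diff [618, 0, 22, 25, 250]
scene diff [471, 31, 18, 33, 191]
scene diff [500, 44, 14, 12, 65]
scene diff [263, 48, 35, 54, 1109]
scene diff [458, 48, 20, 24, 302]
scene diff [515, 52, 24, 17, 73]
scene diff [467, 95, 36, 18, 260]
scene diff [308, 187, 28, 18, 397]
scene diff [351, 191, 95, 22, 1169]
scene diff [484, 207, 153, 158, 4723]
scene diff [622, 219, 18, 48, 554]
scene diff [329, 265, 27, 42, 838]
scene diff [373, 268, 27, 43, 887]
```

Contact was lost at about 214 mm again. In the scene view the new top foot sits exactly where the old one stood, with no difference at (282,167). Besides the arm and its shadows, only the two emptied rack places differ. I hand in.

```bash
python3 -c "
from cell import order
print(order.finish_job())"
```

```text
the job is handed in; nothing more can be done
None
```

Both tumblers are mouth down in the dispenser and snapped under the sprung fingers, with the platform kept well short of its bottom stop, and the job was handed in at about 30 s of the 72 s allowed; no verdict came back.

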